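Close the amplifier box and hold it in the corner fixture for screwing

TASK

Fit the finned lid on the open die-cast box, set the closed box on the fixture plate and push it into the corner, so that its long side is flush and tight against the long fence and its plain end (the one without sockets) tight against the short fence at the same moment. The lid screws are driven next, so do not let go: finish with the fingers still on the box itself, pressing it against both fences, box flat on the plate and lid fully home. Leave the multimeter, screw tray, screwdriver and solder reel where they are.

Things in the scene. Friction and masses are not known exactly. Their poses are not given: they have to be found in the camera images.
- box_center (a point): Loose die-cast aluminium box 110 x 58 mm, 40 mm high, open on top (walls 4 mm, opening 102 x 50 mm), green circuit board inside, 0.2 to 0.3 kg. Point: its centre, 20 mm above its underside. Own +x runs along its length to the plain end, which starts roughly away from the robot; y across the 58 mm width, z up. Two steel sockets stand 20 mm out of the -x end.
- lid_sink (a point): Centre of the dark finned heat sink (50 mm along x, 30 mm along y, 15 mm high) in the middle of the loose lid's top; the lid lies right way up on the bench. 7.5 mm above the lid plate's top face, 16.5 mm above the lid's lowest point. x along the lid, z up. With the lid fully home, this point is straight above the box's centre by 31.5 mm. Fits either way round.
- lid: The lid: aluminium plate 108 x 56 x 4 mm; under it a tapered locating lip 5 mm deep, 98 x 46 mm at the plate and 90 x 38 mm at its bottom, drops into the box opening with 2 mm play each side; the plate then lies on the rim. Origin at the centre of the lip's underside, x along its length, z up. 0.1 to 0.17 kg.
- corner (a point): Corner of the fixture, on the plate's top face, 12 mm above the bench, where the planes of the two fence faces meet. +x points square into the short fence, roughly away from the robot (its face: x = 0, y from 8 to 98 mm); -y points square into the long fence (its face: y = 0, x from -152 to 8 mm). The box in place has its centre at x -55, y 29, z 20 mm and its x along this x.
- fixture: The fixture, fixed to the bench (place and yaw vary): aluminium plate 200 (x) x 150 (y) x 12 mm with a grid of tapped holes and two plain dark steel fences on it, 16 mm wide, 10 mm above the plate. Origin at the centre of the plate's underside, axes as corner, which lies at x 62, y -47, z 12 mm.
- box: The same box; origin at the centre of its underside, axes as box_center. Socket centres: y -14 and 14 mm, 20 mm up.
- long_fence: Long fence, fixed on the plate: steel bar 160 x 16 x 10 mm, origin at the centre of its underside, x along it (the corner's x); its face towards the box is 8 mm to its +y. Plate and fences are rigid dry metal: friction of the box on them is about 0.5 to 0.7.
- short_fence: Short fence, fixed on the plate: steel bar 16 x 90 x 10 mm, origin at the centre of its underside, y along it; its face towards the box is 8 mm to its -x.
- multimeter: Bystander: orange and black multimeter lying flat, 78 x 160 x 45 mm, origin under its middle, long axis y.
- screw_tray: Bystander: grey divided tray of small screws, 90 x 130 x 28 mm, origin under its middle.
- screwdriver: Bystander: yellow and green screwdriver lying along its own y, about 210 mm long, 29 mm thick, origin under its middle.
- solder_reel: Bystander: upright reel of solder wire, 54 mm across, 46 mm high, origin under its middle.
There are look-alikes about, which are no part of the job. Leave any purple look-alike of the box alone.

How it is judged (in metres and radians):
At the end, for the whole second after the job is handed in: Lid home on the box (2.5 mm in height, 5 mm sideways); box flat on the plate (3.5 mm), within 3 mm of its place in the corner and 0.035 rad square, plain end to the short fence, at rest; it presses each fence with over 2 N and the fingers press the box with over 2 N, through the last second (z of lid_sink in the frame of box_center between 0.029 and 0.034 m and x of lid_sink in the frame of box_center between -0.005 and 0.005 m and y of lid_sink in the frame of box_center between -0.005 and 0.005 m and angle between the x axis of lid_sink and the x axis of box_center, either way round below 0.12 rad and x of box_center in the frame of corner between -0.058 and -0.052 m and y of box_center in the frame of corner between 0.026 and 0.032 m and z of box_center in the frame of corner below 0.0235 m and angle between box_center's own z axis and vertical below 0.05 rad and angle between the x axis of box_center and the x axis of corner, either way round below 0.035 rad and contact force between box and long_fence above 2 N and contact force between box and short_fence above 2 N and contact force between the fingers and box above 2 N and linear speed of box below 0.02 m/s); the arm keeps its last pose, push and grip.
It fails at once if the multimeter is moved by more than 30 mm (distance of multimeter from where it was at the start of the episode above 0.03 m).
It fails at once if the screw tray is moved by more than 30 mm (distance of screw_tray from where it was at the start of the episode above 0.03 m).
It fails at once if the screwdriver is moved by more than 30 mm (distance of screwdriver from where it was at the start of the episode above 0.03 m).
It fails at once if the solder reel is moved by more than 30 mm (distance of solder_reel from where it was at the start of the episode above 0.03 m).
It also fails if it takes over 72 s, if anything falls off the work surface, if the arm or the gripper's body presses on something with over 40 N, if the wrist force passes 120 N, or if a joint passes its speed limit or range.

ROBOT

A 6-joint arm with a two-finger parallel gripper is mounted at the origin on the work surface. World frame = base frame: x ahead of the robot, y to its left, z up, the work surface at z = 0. Lengths are in m, angles in degrees, forces in N, time in s.
With the tool pointing down it reaches from about 0.225 to 0.875 m from the base axis. Payload 3.4 kg.
Tool frame: the origin (TCP) lies midway between the tips of the shut fingers; the grasp point (between the pads) lies 19 mm behind it; z points along the fingers, y is the line along which they close (so a half turn about z gives the same grasp; the last joint's range is limited). The gripper opens to 85 mm and grips with 20 to 120 N. Pads are 22 mm wide; open, the fingers measure 114 mm over their backs; the gripper's body (76 mm by 85 mm) begins 54 mm behind the grasp point. The pads swing forward as they close: fully open they stand 13 mm farther back than shut.
Start: joints at [62.682, 15.808, 86.224, -0, 77.962, -6.933], TCP at [0.2, 0.539, 0.231] pointing down, gripper open.
Joint ranges: [-165.64, 165.64], [-43.16, 119.46], [12.63, 154.43], [-67.54, 247.53], [6.08, 155.33], [-154.97, 154.97]. Speed limits (degrees/s): [147.25, 147.25, 180, 180, 180, 180].

INTERFACE

Orientations are given as a 3x3 rotation matrix whose columns are the frame's x, y, z axes.
In Python, from bench import robot gives the robot as it stands. Calls block until the motion is done:
- robot.movep(position, orientation): joint-space move of the TCP to a pose.
- robot.servo_line(position, frame=None, max_speed=0.15): straight line of the TCP; frame=None keeps the orientation; max_speed is the mean speed in m/s.
- robot.move_joints(angles): joint-space move.
- robot.gripper_to(opening, squeeze=None): finger opening in m; squeeze is the grip in N (None keeps the last); returns when the fingers have stopped.
- robot.sleep(seconds).
- robot.solve_ik(position, orientation): joint angles nearest the present ones, or None.
- robot.state(): the state.
- robot.read_camera(name): name is "side" or "top" or "wrist"; returns a dict with "img" (480x640x3 uint8, red, green, blue), "fx", "fy", "cx", "cy" (pixels), "R" (3x3) and "t" (3): a world point X has camera coordinates R X + t; the wrist camera has in their place "T_tool_cam" (4x4, takes a point from camera to tool coordinates, whose origin is the TCP and whose axes are the flange's). Camera axes: x right, y down, z forward; pixel columns grow to the right and rows downward; lengths in m; the calibration is good to about 2 mm. A picture is of the moment at which its call begins: read the wrist's pose just before it. There is no depth.
A pose or a line that the arm cannot do raises robot.IKError and nothing moves.
- robot.close_job(): hands the job in; it is judged then, once.
Trained networks look in a picture, given as the dict that the camera call returned (one of the last four; its "shot" number tells which), for a name from the list of things; names that differ only in an ending like _2 or _b are one class to them, and where a whole thing is asked for, a point or a joint stands for the part that bears it (a point fixed in the world has none). Each returns a list of dicts, best first, with "confidence" (0 to 1); they miss things now and then, are a little off and sometimes report something else, mostly with a low value. They report only what shows in the picture. A call takes as long as a camera call. They do not tell look-alikes from the thing itself.
- robot.cut_out(picture, target): "region" (480x640 bool, what is visible of it) and "box" ([centre column, centre row, width, height] in pixels, round what is visible of it).
- robot.spot_point(picture, target): "location" ([column, row] in pixels: a listed point, or the origin of a listed thing).
The state is a dict: "time_s": time; "q": joint angles; "dq": joint speeds; "joint_efforts": joint torques, N m; "tool_pos": TCP position; "tcp_rot": TCP orientation; "ft_force": force on the tool from outside, world axes, zero at the start; "torque": the same for the moment, N m; "opening": finger opening in m; "gripper_force": force on a finger pad.
Only numpy, scipy, OpenCV 4.12 (cv2) and the standard library are available. Lean on these libraries where they do the work, as an engineer would, in place of code of your own. Each camera call takes 0.05 s, during which the arm holds its last target. There are 200 camera calls.

## Working session

There is one attempt and no reset: what is moved stays moved. The work goes in short steps, each a Python script; the robot and the scene stay as the last script left them, time stands still between calls to the robot, and variables do not carry over. Pictures are saved under pics/ and viewed, at most 14 in all, crops included, and the job is handed in when it is done.

```bash
mkdir -p pics; ls
python3 - <<'E'
from bench import robot
import cv2,numpy as np
for c in ["top","side"]:
    p=robot.read_camera(c); cv2.imwrite(f"pics/{c}0.png",p["img"][:,:,::-1])
    print(c,p["fx"],p["cx"],p["cy"],np.round(p["R"],3).tolist(),np.round(p["t"],3))
    for n in ["box_center","lid_sink","corner","lid","fixture","box","long_fence","short_fence","multimeter","screw_tray","screwdriver","solder_reel"]:
        print(n,[(np.round(d["location"],1).tolist(),round(d["confidence"],2)) for d in robot.spot_point(p,n)])
print(robot.state())
E
```

```text
pics
top 489.4230477527309 328.6307817460064 236.7940351901868 [[-0.011, -1.0, -0.027], [-0.992, 0.014, -0.127], [0.127, 0.026, -0.992]] [0.    0.545 1.28 ]
box_center [([241.5, 322.1], 0.97), ([302.7, 237.8], 0.93), ([220.6, 260.6], 0.52)]
lid_sink [([220.6, 259.5], 0.78)]
corner [([427.7, 209.0], 0.81), ([305.4, 231.7], 0.4)]
lid [([220.9, 259.2], 0.9)]
fixture [([419.9, 237.7], 0.75), ([408.8, 213.4], 0.62)]
box [([245.7, 320.8], 0.75), ([287.5, 164.6], 0.3), ([221.2, 258.5], 0.18)]
long_fence [([440.0, 239.8], 0.73), ([420.1, 240.7], 0.73)]
short_fence [([405.4, 212.1], 0.54), ([515.9, 281.9], 0.17)]
multimeter [([288.1, 163.0], 0.66)]
screw_tray [([514.5, 279.9], 0.73)]
screwdriver [([396.7, 159.2], 0.81)]
solder_reel [([172.2, 209.3], 0.77), ([396.7, 161.2], 0.5), ([512.4, 282.0], 0.32)]
side 595.4771152537508 328.2811576047991 247.15236680970065 [[0.805, -0.593, 0.007], [-0.286, -0.399, -0.871], [0.52, 0.699, -0.491]] [-0.45   0.201  1.208]
box_center [([312.5, 250.6], 0.71), ([195.6, 251.5], 0.63)]
lid_sink [([247.6, 224.5], 0.63)]
corner [([386.7, 313.1], 0.52)]
lid [([249.1
[... 485 characters left out ...]
04,
        7.79631618e+01, -6.93375659e+00]), 'dq': array([ 0.04226158, -0.05671962, -0.0168516 ,  0.00432151,  0.06842248,
        0.00304398]), 'joint_efforts': array([ 1.18054839e-03, -4.16663218e+01, -2.46098113e+01,  3.03413060e-05,
        2.45012061e-04,  1.06052153e-05]), 'tool_pos': array([0.2003187 , 0.53902163, 0.23132523]), 'tcp_rot': array([[-9.37379440e-01,  3.48309896e-01,  5.16441708e-05],
       [ 3.48309898e-01,  9.37379438e-01,  6.43397155e-05],
       [-2.60000242e-05,  7.82989023e-05, -9.99999997e-01]]), 'ft_force': array([0.67214995, 1.01782122, 0.37551655]), 'torque': array([ 0.0060509 ,  0.00344949, -0.03348819]), 'gripper_force': 0.0, 'opening': 0.08555633570891914}
```

View pics/top0.png

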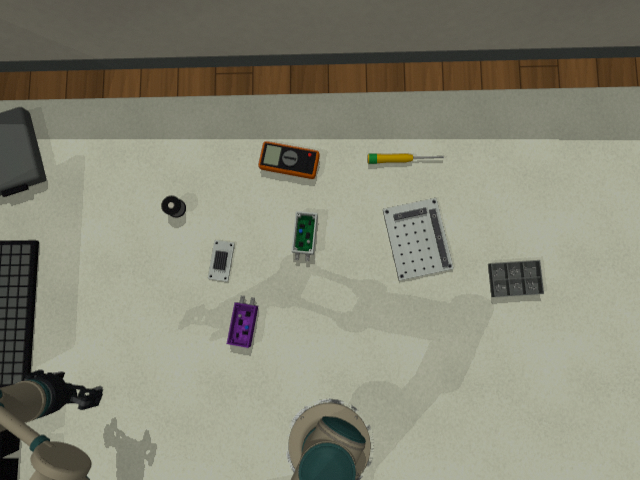

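View pics/side0.png

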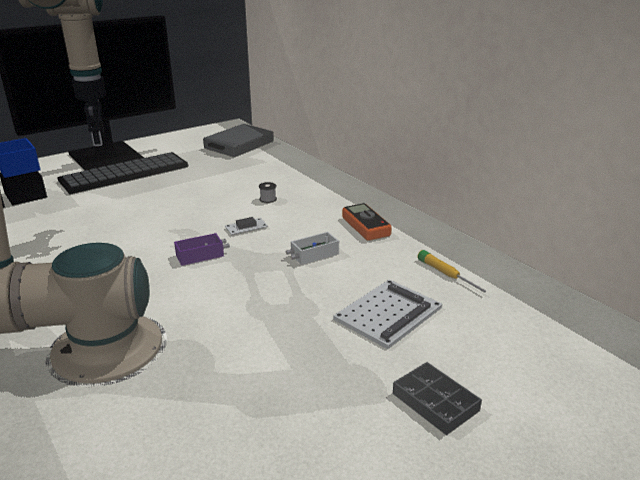

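Candidates for the box: silver open box with green board at top (303,238), purple look-alike at (242,322), and the finned lid at (221,260), which the box detector also reports. I choose the silver box, and will check it in a wrist crop.

```bash
cat > h.py <<'E'
from bench import robot
import cv2,numpy as np
def cam_world(p,tool=None):
    """returns Rwc (cam->world), camera centre"""
    if "T_tool_cam" in p:
        T=np.array(p["T_tool_cam"]); Rt,tt=tool
        return Rt@T[:3,:3], Rt@T[:3,3]+tt
    R=np.array(p["R"]); return R.T, -R.T@np.array(p["t"])
def unproj(p,uv,z,tool=None):
    R,c=cam_world(p,tool)
    d=R@np.array([(uv[0]-p["cx"])/p["fx"],(uv[1]-p["cy"])/p["fy"],1])
    return c+d*(z-c[2])/d[2]
def proj(p,X,tool=None):
    R,c=cam_world(p,tool); v=R.T@(np.asarray(X)-c)
    return np.array([p["fx"]*v[0]/v[2]+p["cx"],p["fy"]*v[1]/v[2]+p["cy"]])
def wrist():
    s=robot.state(); tool=(np.array(s["tcp_rot"]),np.array(s["tool_pos"]))
    return robot.read_camera("wrist"),tool
def down(yaw):
    """tool z down, tool y (closing line) at angle yaw in world (rad)"""
    y=np.array([np.cos(yaw),np.sin(yaw),0]);z=np.array([0,0,-1.]);return np.c_[np.cross(y,z),y,z]
def spot(p,n): return [(np.array(d["location"]),d["confidence"]) for d in robot.spot_point(p,n)]
E
python3 - <<'E'
from h import *
np.set_printoptions(precision=4,suppress=True)
p=robot.read_camera("top")
B=unproj(p,(302.7,237.8),.02);L=unproj(p,(220.6,259.5),.0165);C=unproj(p,(427.7,209),.012);F=unproj(p,(419.9,237.7),.0)
print(B,L,C,F)
p,t=wrist(); T=np.array(p["T_tool_cam"]); print(T, p["fx"],p["cx"],p["cy"])
E
```

```text
[0.5451 0.0644 0.02  ] [0.4892 0.2889 0.0165] [ 0.6206 -0.2779  0.012 ] [ 0.5433 -0.2559  0.    ]
[[ 0.0012 -0.9543 -0.2987  0.0764]
 [ 1.      0.0016 -0.001   0.0006]
 [ 0.0014 -0.2987  0.9543 -0.1423]
 [ 0.      0.      0.      1.    ]] 393.17523532044737 316.66485597521165 244.7400114556126
```

Run:
```python
from h import *
import pickle
np.set_printoptions(precision=4,suppress=True)
out={}
for n,X,names in [("fix",[.53,-.245,.24],["corner","fixture","long_fence","short_fence"]),("box",[.545,.064,.17],["box_center","box"]),("lid",[.489,.289,.17],["lid_sink","lid"])]:
    robot.movep(X,down(np.pi/2)); robot.sleep(.3)
    p,t=wrist(); out[n]=(p,t)
    print(n,robot.state()["time_s"],t[1])
    for m in names:
        z={"box_center":.02,"lid_sink":.0165,"corner":.012,"long_fence":.012,"short_fence":.012}.get(m,0)
        print(m,[(l.round(1),round(c,2),unproj(p,l,z,t)) for l,c in spot(p,m)[:2]])
    cv2.imwrite(f"pics/w_{n}.png",p["img"][:,:,::-1])
pickle.dump(out,open("w.pkl","wb"))
```

```text
fix 4.7333 [ 0.5301 -0.2447  0.24  ]
corner [(array([280.6, 281.5]), 0.94, array([ 0.6088, -0.2811,  0.012 ]))]
fixture [(array([317.8, 212.1]), 0.86, array([ 0.5394, -0.2434,  0.    ]))]
long_fence [(array([254. , 214.9]), 0.84, array([ 0.5396, -0.305 ,  0.012 ]))]
short_fence [(array([333.4, 279.2]), 0.76, array([ 0.6062, -0.2274,  0.012 ]))]
box 6.4917 [0.5453 0.0631 0.1702]
box_center [(array([312.1, 240. ]), 0.7, array([0.5567, 0.0598, 0.02  ]))]
box [(array([314.8, 234.6]), 0.87, array([0.558 , 0.0618, 0.    ]))]
lid 7.8667 [0.4896 0.2879 0.17  ]
lid_sink [(array([326.6, 225.4]), 0.59, array([0.4901, 0.2959, 0.0165]))]
lid [(array([321.6, 217.4]), 0.82, array([0.4876, 0.2922, 0.    ])), (array([ 36.2, 304.9]), 0.48, array([0.5661, 0.0426, 0.    ]))]
```

View pics/w_box.png

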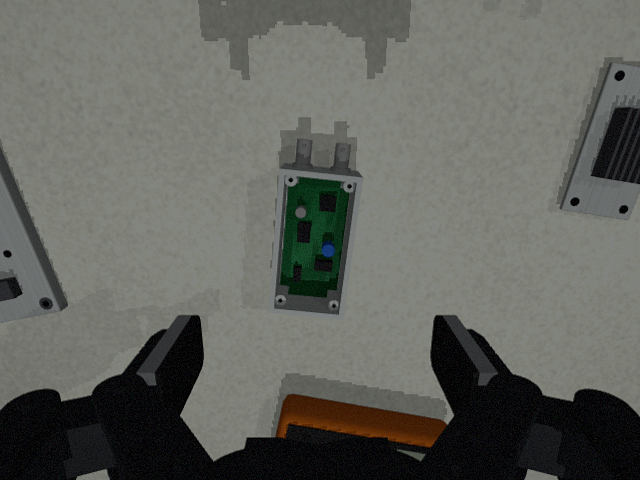

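View pics/w_fix.png

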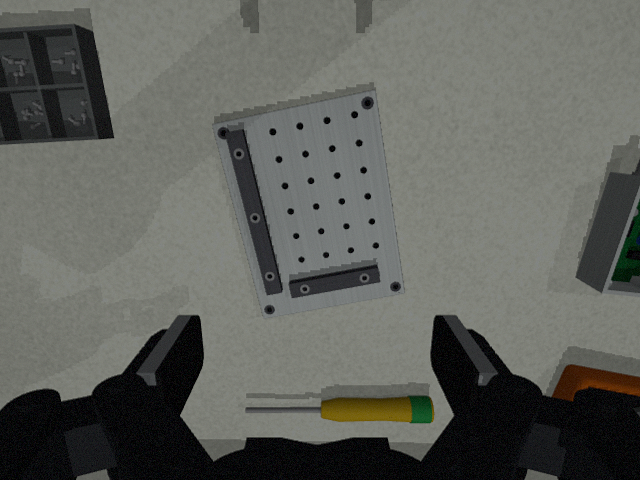

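View pics/w_lid.png

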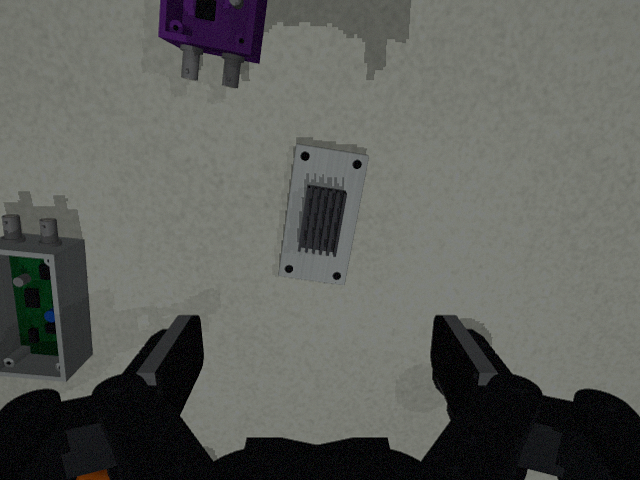

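Wrist views: silver box with green board at (312,240), sockets at image top (towards robot), purple box absent here, so the choice is confirmed. Lid at (323,215), plate corners (295,145) to (345,284). Fixture: plate corners (214,124), (375,90), (403,293), (264,319), long fence on the left, short fence at the bottom. I'll fit rectangles to these edges.

```bash
cat >> h.py <<'E'
from scipy.optimize import least_squares
from scipy.ndimage import map_coordinates, gaussian_filter
def rect(q,l,w):
    x,y,a=q; u=np.array([np.cos(a),np.sin(a)]); v=np.array([-u[1],u[0]])
    return np.array([[x,y]+sx*u*l/2+sy*v*w/2 for sx,sy in [(-1,-1),(-1,1),(1,1),(1,-1)]])
def fit_rect(p,t,corners,z,l,w,rad=5,its=4):
    """pose of an l x w rectangle at height z: initial pixel corners, then edges"""
    P=np.array([unproj(p,c,z,t)[:2] for c in corners])
    k=P[np.argsort(P[:,0])]; a=k[2:].mean(0)-k[:2].mean(0)
    q=least_squares(lambda q:np.min(np.linalg.norm(rect(q,l,w)[:,None]-P[None],axis=2),axis=1),[*P.mean(0),np.arctan2(a[1],a[0])]).x
    q0=q.copy(); g=gaussian_filter(cv2.cvtColor(p["img"],cv2.COLOR_RGB2GRAY).astype(float),.7)
    for _ in range(its):
        S=[];M=[]
        for i in range(4):
            for f in np.linspace(.06,.94,30):
                pt=lambda q:(lambda c:proj(p,[*(c[i]*(1-f)+c[(i+1)%4]*f),z],t))(rect(q,l,w))
                c=rect(q,l,w); e=proj(p,[*c[i],z],t)-proj(p,[*c[(i+1)%4],z],t); n=np.array([-e[1],e[0]])/np.linalg.norm(e)
                o=np.arange(-rad,rad+.1,.25); s=pt(q)+o[:,None]*n
                d=np.abs(np.gradient(map_coordinates(g,[s[:,1],s[:,0]],order=1)))
                j=d.argmax()
                if d[j]>1.5: S.append((pt,n)); M.append(s[j])
        q=least_squares(lambda q:[(pt(q)-m)@n for (pt,n),m in zip(S,M)],q,loss="soft_l1",f_scale=.5,x_scale=[.001,.001,.01]).x
    r=np.array([(pt(q)-m)@n for (pt,n),m in zip(S,M)])
    return q,q0,np.median(abs(r)),len(S)
E
python3 - <<'E'
from h import *
import pickle
np.set_printoptions(precision=4,suppress=True)
o=pickle.load(open("w.pkl","rb"))
D={"lid":([(295,145),(368,155),(345,284),(279,276)],.009,.108,.056),
"box":([(281,170),(361,177),(339,313),(275,308)],.04,.110,.058),
"fix":([(214,124),(375,90),(403,293),(264,319)],.012,.2,.15)}
V=[]
for k,(c,z,l,w) in D.items():
    p,t=o[k]; q,q0,r,n=fit_rect(p,t,c,z,l,w); print(k,q,q0,r,n)
    im=p["img"][:,:,::-1].copy()
    cs=np.array([proj(p,[*x,z],t) for x in rect(q,l,w)])
    cv2.polylines(im,[np.round(cs*8).astype(int)],True,(0,0,255),1,cv2.LINE_AA,3)
    m=cs.mean(0).astype(int); h=130
    V.append(cv2.resize(im[max(m[1]-h,0):m[1]+h,m[0]-h:m[0]+h],(266,266) if 0 else (266,300)))
    if k=="fix":
        a=q[2];R=np.array([[np.cos(a),-np.sin(a)],[np.sin(a),np.cos(a)]]); print("corner",q[:2]+R@[.062,-.047])
cv2.imwrite("pics/fit.png",np.hstack(V))
E
```

```text
lid [ 0.5701  0.2837 -0.1612] [ 0.4862  0.2919 -0.1401] 1.0198271924727638 11
box [0.6376 0.065  0.1508] [ 0.555   0.0612 -0.097 ] 8.870554991096816 44
fix [0.7921 0.2714 1.1627] [ 0.5389 -0.2465  0.1948] 6.120081737159733 27
corner [0.8599 0.3097]
```

View pics/fit.png

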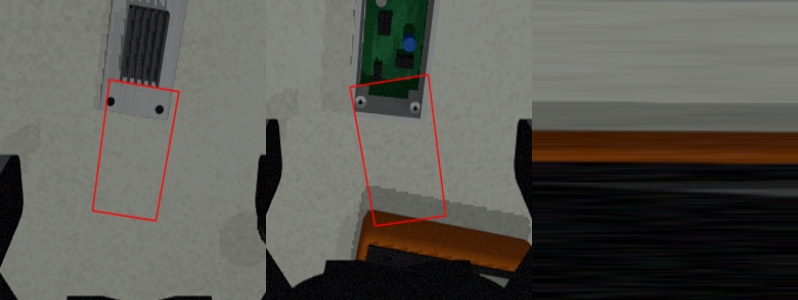

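The fit ran away because of a closure bug (late-bound i and f); the initial poses look sane. Fixing it.

```bash
sed -i 's/pt=lambda q:(lambda c:proj/pt=lambda q,i=i,f=f:(lambda c:proj/' h.py
python3 - <<'E'
from h import *
import pickle
np.set_printoptions(precision=4,suppress=True)
o=pickle.load(open("w.pkl","rb"))
D={"lid":([(295,145),(368,155),(345,284),(279,276)],.009,.108,.056),
"box":([(281,170),(361,177),(339,313),(275,308)],.04,.110,.058),
"fix":([(214,124),(375,90),(403,293),(264,319)],.012,.2,.15)}
V=[]
for k,(c,z,l,w) in D.items():
    p,t=o[k]; q,q0,r,n=fit_rect(p,t,c,z,l,w); print(k,q,q0,r,n)
    im=p["img"][:,:,::-1].copy()
    cs=np.array([proj(p,[*x,z],t) for x in rect(q,l,w)])
    if k=="fix":
        a=q[2];R=np.array([[np.cos(a),-np.sin(a)],[np.sin(a),np.cos(a)]]); print("corner",q[:2]+R@[.062,-.047])
        for x,y,L,W in [(-.010,-.055,.16,.016),(.070,.006,.016,.090)]:
            f=q[:2]+R@[x,y]; c2=np.array([proj(p,[*x,.022],t) for x in rect([*f,a],L,W)])
            cv2.polylines(im,[np.round(c2*8).astype(int)],True,(0,255,0),1,cv2.LINE_AA,3)
    cv2.polylines(im,[np.round(cs*8).astype(int)],True,(0,0,255),1,cv2.LINE_AA,3)
    m=cs.mean(0).astype(int); h=120
    V.append(cv2.resize(im[m[1]-h:m[1]+h,m[0]-100:m[0]+100],None,fx=1.33,fy=1.33*1.5,interpolation=cv2.INTER_CUBIC))
cv2.imwrite("pics/fit2.png",np.hstack(V))
E
```

```text
lid [ 0.4867  0.2913 -0.1563] [ 0.4862  0.2919 -0.1401] 0.5804822282575262 106
box [ 0.5566  0.0641 -0.0911] [ 0.555   0.0612 -0.097 ] 1.1239592414149893 95
fix [ 0.5398 -0.2468  0.1998] [ 0.5389 -0.2465  0.1948] 0.23803677573617013 89
corner [ 0.6099 -0.2805]
```

View pics/fit2.png

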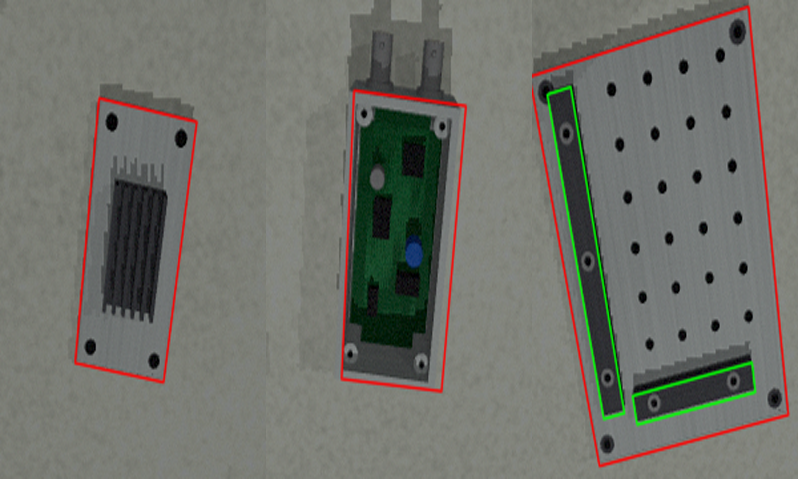

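Lid and fixture fits lie on the edges; the box fit is a few mm off to the lower right. Refit with a smaller search radius and a closer crop.

Run:
```python
from h import *
import pickle
np.set_printoptions(precision=4,suppress=True)
o=pickle.load(open("w.pkl","rb"))
p,t=o["box"]; print(cam_world(p,t)[1])
q,q0,r,n=fit_rect(p,t,[(281,170),(361,177),(339,313),(275,308)],.04,.11,.058,rad=2.5); print(q,q0,r,n)
im=p["img"][100:330,230:400,::-1]; im=cv2.resize(im,None,fx=2.35,fy=2.55,interpolation=cv2.INTER_CUBIC)
im2=im.copy()
for x,c in [(q,(0,0,255)),(q0,(0,255,255))]:
    cs=np.array([proj(p,[*k,.04],t) for k in rect(x,.11,.058)])
    cv2.polylines(im2,[np.round((cs+.5-[230,100])*[2.35,2.55]).astype(int)],True,c,1)
cv2.imwrite("pics/boxfit.png",np.hstack([im,im2])); print(im.shape)
```

```text
[0.469  0.0639 0.3124]
[ 0.555   0.0613 -0.0064] [ 0.555   0.0612 -0.097 ] 1.7366296687868663 76
(586, 400, 3)
```

View pics/boxfit.png

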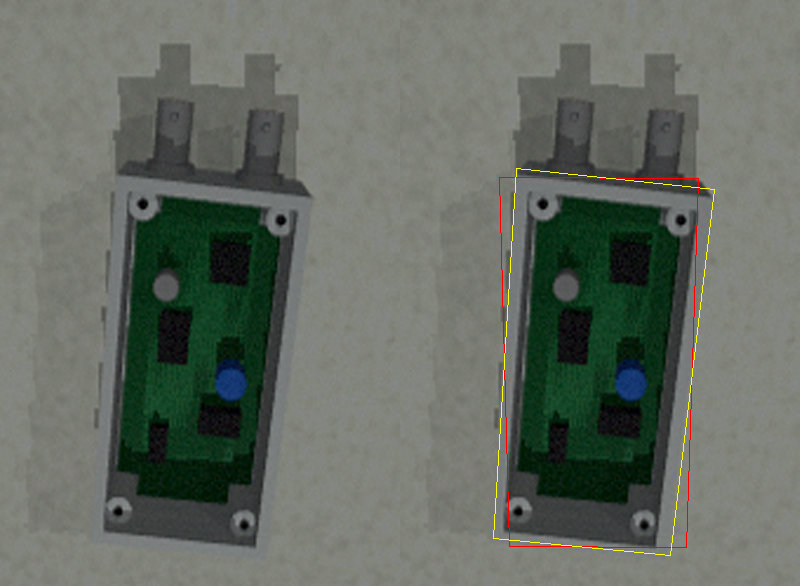

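Clear features in the crop: rim's near edge (116,176)–(312,196), four screw posts (143,205), (280,220), (119,510), (244,523); the lower right rim corner is low contrast. I'll use the posts for centre/yaw and the near edge as a check.

Run:
```python
from h import *
import pickle
np.set_printoptions(precision=4,suppress=True)
o=pickle.load(open("w.pkl","rb")); p,t=o["box"]
W=lambda x,y,z:unproj(p,(x/2.35+229.5,y/2.55+99.5),z,t)[:2]
for z in (.04,.037):
    a,b,c,d=[W(x,y,z) for x,y in [(143,205),(280,220),(119,510),(244,523)]]
    e=(c+d-a-b)/2; f=b-a+d-c
    print(z,(a+b+c+d)/4,np.arctan2(e[1],e[0]),np.arctan2(-f[0],f[1]),np.linalg.norm(e),np.linalg.norm(f)/2)
a,b=W(116,176,.04),W(312,196,.04); f=b-a; yaw=np.arctan2(-f[0],f[1]); print(yaw,np.linalg.norm(f),(a+b)/2+.055*np.array([np.cos(yaw),np.sin(yaw)]))
```

```text
0.04 [0.5547 0.0606] -0.10492111306239396 -0.10234837628769736 0.09106253297115117 0.04059993940348118
0.037 [0.5556 0.0606] -0.10492111306239395 -0.10234837628769693 0.09206537529009821 0.041047053447556756
-0.09288557216111414 0.05751671197176161 [0.557  0.0611]
```

Run:
```python
from h import *
np.set_printoptions(precision=4,suppress=True)
L=[.4867,.2913];yl=-.1563;B=np.array([.556,.0607]);yb=-.102
H=np.pi/2
robot.gripper_to(.055,30)
robot.movep([*L,.06],down(H+yl))
robot.servo_line([*L,.0105],max_speed=.08)
print(robot.state()["ft_force"])
robot.gripper_to(.02,35)
s=robot.state();print(s["opening"],s["gripper_force"],s["ft_force"],s["tool_pos"],s["time_s"])
robot.servo_line([*L,.12],max_speed=.12)
s=robot.state();print(s["opening"],s["gripper_force"],s["ft_force"])
robot.movep([*B,.12],down(H+yb))
robot.servo_line([*B,.06],max_speed=.08);robot.sleep(.2)
f0=robot.state()["ft_force"];print("free",f0)
for z in (.055,.051,.0485,.047):
    robot.servo_line([*B,z],max_speed=.03);robot.sleep(.1)
    s=robot.state();print(z,s["ft_force"]-f0,s["tool_pos"])
    if np.linalg.norm(s["ft_force"]-f0)>6: break
print(s["time_s"],s["opening"])
p,t=wrist();cv2.imwrite("pics/lidon.png",p["img"][100:340,180:460,::-1])
```

```text
[0.1549 0.2247 0.8041]
0.02894977034676392 35.84234118461609 [ 0.469  -0.2896  3.9794] [0.4873 0.2916 0.0113] 10.0
0.029129934789622763 35.27661144733429 [ 0.1113 -0.8376 -0.8516]
free [ 0.7454 -0.8848 -1.2287]
0.055 [-1.156   0.574   0.0121] [0.556  0.0607 0.0549]
0.051 [-0.9254  0.9409 -0.4723] [0.556  0.0607 0.0509]
0.0485 [-0.9219  0.7959 -0.7665] [0.556  0.0607 0.0485]
0.047 [-1.0073  0.6251  0.3023] [0.556  0.0607 0.047 ]
14.6167 0.029161184020950772
```

Run:
```python
from h import *
im=cv2.imread("pics/lidon.png");cv2.imwrite("pics/lidon2.png",cv2.resize(im,None,fx=2.4,fy=2.4,interpolation=cv2.INTER_CUBIC))
```

```text
(no output)
```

View pics/lidon2.png

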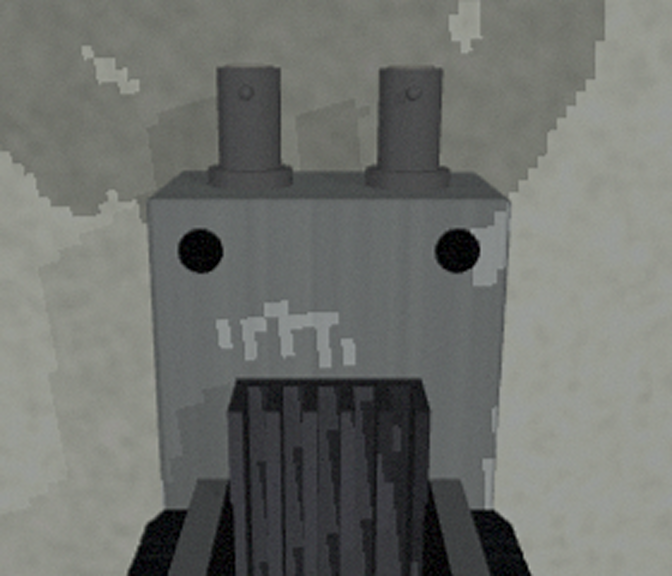

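Picture: lid (holes at (200,250),(457,250)) sits square within the rim, sockets at top; it is practically home. Release, check the fit from above, then grasp the closed box.

Run:
```python
from h import *
np.set_printoptions(precision=4,suppress=True)
B=np.array([.556,.0607]);yb=-.102;H=np.pi/2
robot.servo_line([*B,.0463],max_speed=.03)
robot.gripper_to(.05)
robot.servo_line([*B,.17],max_speed=.15)
robot.gripper_to(.085); robot.sleep(.1)
p,t=wrist()
g=[proj(p,[*c,.044],t) for c in rect([*B,yb],.108,.056)]
print("lid",fit_rect(p,t,g,.044,.108,.056,rad=5))
print([(l,c,unproj(p,l,.0515,t)) for l,c in spot(p,"lid_sink")[:1]],[(l,c,unproj(p,l,.02,t)) for l,c in spot(p,"box_center")[:1]])
im=p["img"][100:340,180:460,::-1];cv2.imwrite("pics/closed.png",cv2.resize(im,None,fx=2.4,fy=2.4,interpolation=cv2.INTER_CUBIC))
print(robot.state()["time_s"])
```

```text
lid (array([ 0.5551,  0.0609, -0.0968]), array([ 0.556 ,  0.0607, -0.102 ]), np.float64(0.4847706043192306), 109)
[(array([320.2, 240.6]), 0.78, array([0.5585, 0.0632, 0.0515]))] [(array([384. , 424.1]), 0.43, array([0.7468, 0.1031, 0.02  ]))]
16.9167
```

View pics/closed.png

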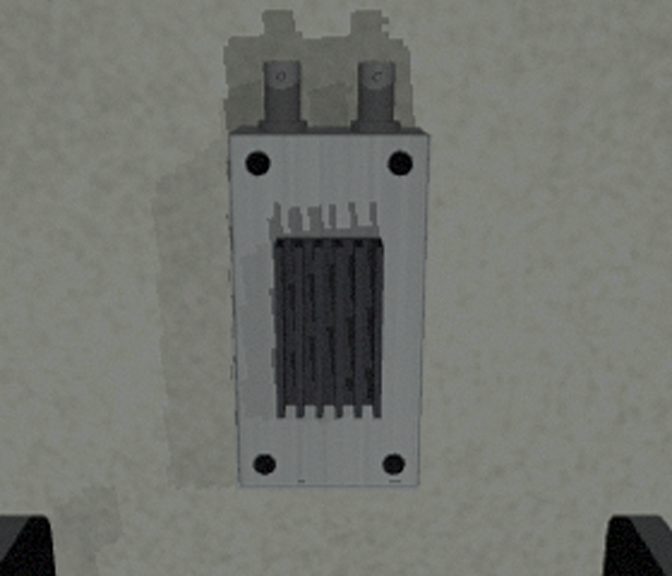

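The lid lies flat and square on the rim, centred in the picture (sink at (330,325)). Now grasp the closed box, carry it and lower it near the corner.

Run:
```python
from h import *
np.set_printoptions(precision=4,suppress=True)
B=np.array([.556,.0608]);yb=-.1;H=np.pi/2
C=np.array([.6099,-.2805]);a=.1998;R=np.array([[np.cos(a),-np.sin(a)],[np.sin(a),np.cos(a)]])
st=lambda m:(lambda s:(print(m,round(s["time_s"],2),s["tool_pos"],s["ft_force"],round(s["opening"],4),round(s["gripper_force"],1)),s)[1])(robot.state())
robot.movep([*B,.08],down(H+yb))
robot.servo_line([*B,.008],max_speed=.08); st("down")
robot.gripper_to(.04,60); s=st("grip")
zg=s["tool_pos"][2]
robot.servo_line([*B,.09],max_speed=.1); st("lift")
P=C+R@[-.055-.010,.029+.010]
robot.movep([*P,.09],down(H+a))
robot.servo_line([*P,zg+.018],max_speed=.06); robot.sleep(.2)
f0=st("above")["ft_force"]
z=zg+.018
while z>zg+.009:
    z-=.001
    robot.servo_line([*P,z],max_speed=.03);robot.sleep(.08)
    s=robot.state()
    if s["ft_force"][2]-f0[2]>3: break
st("placed"); print(z-zg, s["ft_force"]-f0)
np.save("f0.npy",np.r_[f0,z,zg])
p,t=wrist();im=p["img"][60:360,140:500,::-1];cv2.imwrite("pics/placed.png",cv2.resize(im,None,fx=2,fy=2))
```

```text
down 18.42 [0.5565 0.0608 0.0084] [0.212  0.1618 0.0288] 0.0853 0.0
grip 18.78 [0.5565 0.0607 0.0088] [-0.6557 -0.9194  4.7958] 0.0568 65.5
lift 19.75 [0.5552 0.0608 0.0892] [-0.6752 -0.0603 -3.137 ] 0.057 64.8
above 22.36 [ 0.5387 -0.2553  0.0272] [-0.0645  0.6237 -3.8928] 0.0573 64.8
placed 24.69 [ 0.5386 -0.2553  0.0208] [-1.687   0.8349  5.7177] 0.0569 65.8
0.010999999999999992 [-1.6225  0.2111  9.6105]
```

View pics/placed.png

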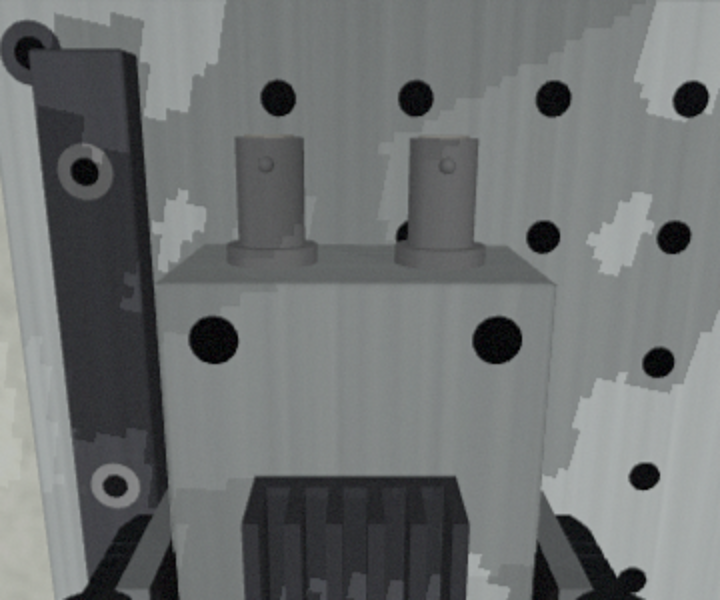

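Box rests on the plate about 8 mm off the long fence, parallel to it. Now the guarded push into both fences.

```bash
cat > push.py <<'E'
from h import *
np.set_printoptions(precision=4,suppress=True)
C=np.array([.6099,-.2805]);a=.1998;R=np.array([[np.cos(a),-np.sin(a)],[np.sin(a),np.cos(a)]])
D=np.load("f0.npy");f0=D[:3]
def F():
    robot.sleep(.08); s=robot.state(); f=s["ft_force"]-f0
    return np.r_[R.T@f[:2],f[2]],R.T@(s["tool_pos"][:2]-C),s
def go(c,z): robot.servo_line([*(C+R@c),z],max_speed=.03)
E
python3 - <<'E'
from push import *
z=D[3]+.0002; c=np.array([-.065,.039])
go(c,z); print("start",F()[:2])
for ax,sg,lim in [(1,-1,10),(0,1,12),(1,-1,14)]:
    for i in range(16):
        f,q,s=F()
        if -sg*f[ax]>lim: break
        c[ax]+=sg*(.001 if -sg*f[ax]<5 else .0004); go(c,z)
        f,q,s=F(); print("yx"[1-ax],c*1e3,f.round(1),q*1e3)
        if np.abs(f).max()>40: break
s=robot.state();print(s["time_s"],s["torque"],s["opening"],s["gripper_force"])
np.save("c.npy",np.r_[c,z])
E
```

```text
start (array([-1.3799,  1.0241, 10.0787]), array([-0.0649,  0.0389]))
y [-65.  38.] [-1.8  3.5 11.1] [-64.8916  38.8779]
y [-65.  37.] [-1.   4.5 11.9] [-64.8761  38.5578]
y [-65.  36.] [-0.4  5.8 12.5] [-64.812   37.7149]
y [-65.  35.] [-0.6  5.9 12.2] [-64.753   36.6846]
y [-65.   34.6] [-0.4  4.7 11.9] [-64.7278  36.4533]
y [-65.   34.2] [-0.1  5.2 12. ] [-64.7203  36.0776]
y [-65.   33.2] [-0.4  6.8 12.1] [-64.6864  34.9139]
y [-65.   32.8] [-1.3  6.1 11.9] [-64.6618  34.6351]
y [-65.   32.4] [-0.6  6.5 12.1] [-64.6896  34.2383]
y [-65.  32.] [ 0.1  6.2 11.9] [-64.6547  33.8578]
y [-65.   31.6] [ 0.2  5.7 13. ] [-64.6655  33.4542]
y [-65.   31.2] [-0.6  4.8 12.4] [-64.6358  33.0395]
y [-65.   30.8] [-0.  5. 12.] [-64.6295  32.6142]
y [-65.   30.4] [-0.3  5.2 12.1] [-64.6344  32.2192]
y [-65.  30.] [-0.6  6.2 12.6] [-64.6278  31.8197]
y [-65.   29.6] [-0.2  5.8 12.6] [-64.617   31.4154]
x [-64.   29.6] [-2.8  4.2 13.5] [-64.5848  31.4008]
x [-63.   29.6] [-4.7  3.7 12.6] [-64.2955  31.1465]
x [-62.   29.6] [-5.5  2.9 13. ] [-63.5047  30.7237]
x [-61.6  29.6] [-6.9  3.1 13.3] [-63.
[... 708 characters left out ...]
56.8  27.6] [-6.2  4.  12.8] [-58.1973  29.2772]
y [-56.8  26.6] [-4.1  5.2 14.1] [-58.1003  29.0032]
y [-56.8  26.2] [-4.4  6.6 15.3] [-58.1004  28.958 ]
y [-56.8  25.8] [-3.7  7.9 15. ] [-58.1155  28.9557]
y [-56.8  25.4] [-4.2  8.4 17. ] [-58.0946  28.9227]
y [-56.8  25. ] [-2.3 10.6 16.6] [-58.1014  28.9006]
y [-56.8  24.6] [-3.9 10.4 17.7] [-58.1119  28.9234]
y [-56.8  24.2] [-4.2 11.  17.6] [-58.1297  28.887 ]
y [-56.8  23.8] [-3.1 12.7 18.2] [-58.1321  28.8806]
y [-56.8  23.4] [-3.4 12.3 18.8] [-58.0976  28.8625]
y [-56.8  23. ] [-2.  14.1 18.7] [-58.1373  28.8749]
y [-56.8  22.6] [-2.  14.6 20. ] [-58.1472  28.8407]
43.9083 [2.1241 0.5547 0.2852] 0.05672224982169681 67.00589597225189
```

Run:
```python
from push import *
v=np.load("c.npy");c=v[:2];z=v[2]+.0006
c[1]=.0242; go(c,z); f,q,s=F(); print(f.round(1),q*1e3)
for i in range(18):
    c[0]+=.0015 if -f[0]<14 else .001; go(c,z); f,q,s=F(); print(c*1e3,f.round(1),q*1e3)
    if -f[0]>24: break
print(s["time_s"],s["torque"],s["opening"])
np.save("c.npy",np.r_[c,z])
```

```text
[-3.2 10.3 15.4] [-58.1455  28.8581]
[-55.3  24.2] [-6.   9.9 16.4] [-58.1538  28.873 ]
[-53.8  24.2] [-10.2   9.1  19. ] [-58.1149  28.8603]
[-52.3  24.2] [-13.3   8.9  19. ] [-57.7699  28.8485]
[-50.8  24.2] [-14.3   8.1  21.1] [-57.0476  28.8498]
[-49.8  24.2] [-16.8   8.8  22.1] [-57.0469  28.8393]
[-48.8  24.2] [-19.2   6.4  23.8] [-57.0315  28.8268]
[-47.8  24.2] [-22.4   6.9  24.9] [-57.0533  28.8744]
[-46.8  24.2] [-24.    6.3  25.6] [-57.0171  28.8587]
46.9083 [0.2625 3.0069 0.068 ] 0.056914660453216276
```

Run:
```python
from push import *
v=np.load("c.npy");c=v[:2];z=v[2]
for dz,dy in [(.0008,-.001),(.0008,-.001),(0,-.001)]:
    z+=dz;c[1]+=dy; go(c,z); f,q,s=F(); print(c*1e3,z,f.round(1),q*1e3,s["tool_pos"][2])
    if f[2]<9: break
np.save("c.npy",np.r_[c,z])
p,t=wrist();w=p["img"]; print(s["time_s"],s["torque"],s["opening"])
for n in ["top","side"]:
    k=robot.read_camera(n); im=k["img"][:,:,::-1]
    m=proj(k,[.55,-.255,.03]).astype(int); im=cv2.resize(im[m[1]-60:m[1]+60,m[0]-80:m[0]+80],(400,300),interpolation=cv2.INTER_CUBIC)
    A=im if n=="top" else np.hstack([A,im])
A=np.vstack([A,cv2.resize(w[120:360,0:640,::-1],(800,300))])
cv2.imwrite("pics/end.png",A)
```

```text
[-46.8  23.2] 0.021385621090094384 [-22.    8.8  23.4] [-56.9768  28.8444] 0.021471071189720373
[-46.8  22.2] 0.022185621090094382 [-21.6  10.5  21.1] [-56.9519  28.8129] 0.021583411318597902
[-46.8  21.2] 0.022185621090094382 [-21.5  12.4  22.6] [-56.9502  28.793 ] 0.02161489035671661
47.9083 [0.9182 2.8442 0.1552] 0.057269202074667326
```

View pics/end.png

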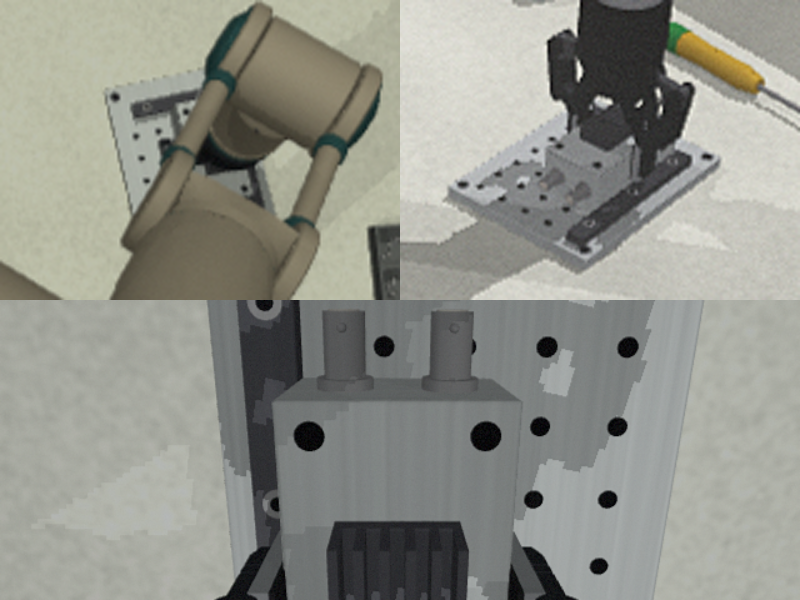

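Run:
```python
from push import *
v=np.load("c.npy");c=v[:2];z=v[2]
for dz,dx in [(.001,.001),(.001,.001),(.001,0),(.001,0)]:
    z+=dz;c[0]+=dx; go(c,z); f,q,s=F(); print(c*1e3,z,f.round(1),q*1e3,s["tool_pos"][2])
    if f[2]<13: break
np.save("c.npy",np.r_[c,z])
p,t=wrist();print(s["time_s"],s["torque"],s["opening"],s["gripper_force"])
for px in [(219,201.6),(416.5,201.6)]:
    for zz in (.052,.056): print(zz,R.T@(unproj(p,px,zz,t)[:2]-C)*1e3)
print("tilt/yaw",t[0])
cv2.imwrite("pics/end_w.png",p["img"][:,:,::-1])
g=cv2.cvtColor(p["img"],cv2.COLOR_RGB2GRAY); print(g[190:214,[260,370]].T)
```

```text
[-45.8  21.2] 0.023185621090094383 [-21.8  10.1  18.4] [-56.9106  28.8164] 0.021844451129371993
[-44.8  21.2] 0.024185621090094384 [-22.5   9.1  15.4] [-56.8259  28.8233] 0.022076634547445177
[-44.8  21.2] 0.025185621090094385 [-20.7   8.1  10.9] [-56.7714  28.803 ] 0.02227719495014032
49.0583 [0.3567 3.2151 0.0965] 0.056915177701727514 65.86647391319275
0.052 [-109.8369    0.1167]
0.056 [-110.5201    1.0555]
0.052 [-109.907    58.0594]
0.056 [-110.5877   56.9715]
tilt/yaw [[-0.9793 -0.2008 -0.027 ]
 [-0.2012  0.9795  0.0107]
 [ 0.0243  0.0159 -0.9996]]
[[ 81  83  81  88  92  93  94  91  95  93  91 107 116 117 118 119 123 121
  121 119 120 120 118 120]
 [ 96  96  96  95  95  93  94  94  94  94  98 111 124 128 131 132 131 131
  130 128 130 129 129 128]]
```

The near rim edge measures x = -109.9 mm, y 0 to 58 mm in the corner frame, so the box is seated and square. The tool leans 1.6° under load and the TCP rose 1.5 mm, so the box may be pitched slightly. I'll counter the lean in the command and lower again.

Run:
```python
from push import *
from scipy.spatial.transform import Rotation as Ro
v=np.load("c.npy");c=v[:2];z=v[2]; T=down(np.pi/2+a); E=np.eye(3)
for dz in (-.001,-.001,-.001,0):
    zt=robot.state()["tcp_rot"][:,2]; w=np.cross(zt,[0,0,-1]); E=Ro.from_rotvec(.8*w).as_matrix()@E
    z+=dz; robot.servo_line([*(C+R@c),z],frame=E@T,max_speed=.03)
    f,q,s=F(); print(z,f.round(1),q*1e3,s["tool_pos"][2],s["tcp_rot"][:,2],s["torque"],round(s["time_s"],2))
    if np.abs(f).max()>32: break
np.save("c.npy",np.r_[c,z]); np.save("E.npy",E)
p,t=wrist()
g=cv2.cvtColor(p["img"],cv2.COLOR_RGB2GRAY); print(g[180:225:1,[260,370]].T)
```

```text
0.024185621090094384 [-20.5   7.4  10.6] [-56.8852  28.8673] 0.021015167623565006 [-0.0054  0.0023 -1.    ] [0.5592 3.242  0.1404] 49.44
0.023185621090094383 [-21.7   8.7  15.3] [-56.8729  28.8386] 0.02079785875166743 [-0.0009  0.0004 -1.    ] [0.7051 3.4722 0.1196] 49.77
0.022185621090094382 [-23.8   7.5  21.5] [-56.855   28.8681] 0.02076123514827878 [ 0.0001 -0.     -1.    ] [0.9055 3.7598 0.1404] 50.11
0.022185621090094382 [-23.8   9.4  21.7] [-56.8475  28.86  ] 0.02076007507019448 [ 0.     -0.0001 -1.    ] [0.8816 3.785  0.1065] 50.44
[[ 72  72  69  69  81  82  86  82  83  80  81  83  81  91  93  98  97  96
   93  90  95 105 114 119 119 121 122 122 120 122 122 122 133 133 133 134
  132 131 135 131 133 130 130 132 131]
 [ 90  96  93  95  76  90  95  97  93  97  98  98 100  97  96  95  93  92
   94  96  97 115 126 129 129 129 130 127 133 130 131 130 132 132 131 131
  129 129 130 129 131 128 132 130 129]]
```

Run:
```python
from push import *
v=np.load("c.npy");c=v[:2];z=v[2]+.0008; G=np.load("E.npy")@down(np.pi/2+a)
for dy in (.0015,.0015,.001):
    c[1]-=dy; robot.servo_line([*(C+R@c),z],frame=G,max_speed=.03)
    f,q,s=F(); print(f.round(1),q*1e3,s["tool_pos"][2],s["tcp_rot"][:,2])
    if f[1]>15: break
robot.sleep(1)
f,q,s=F(); print(f.round(1),q*1e3,s["tool_pos"][2],s["tcp_rot"][:,:].round(4).tolist(),s["gripper_force"],s["time_s"])
if f[1]>8 and -f[0]>17 and f[2]>5: print(robot.close_job())
```

```text
[-21.4  12.8  18.5] [-56.86    28.8514] 0.02080013250825721 [-0.0009  0.0023 -1.    ]
[-21.4  15.4  20.9] [-56.8934  28.817 ] 0.020863678750065395 [-0.0017  0.0046 -1.    ]
[-21.1  15.7  20.2] [-56.8646  28.8115] 0.020869057729318234 [[-0.9796, -0.2009, -0.0017], [-0.2009, 0.9796, 0.0046], [0.0007, 0.0048, -1.0]] 67.0037716627121 52.2417
the job is handed in; nothing more can be done
None
```

I handed the job in at about 52 s; no verdict came back. The lid is on, the box is flat in the corner by my measurements, and the gripper still holds it, pressing about 21 N towards the short fence and 16 N towards the long one (wrist readings; fence forces were not measured directly).

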